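Move the seasonings from the wire rail to the caddy in the same order

ROBOT

A 7-joint arm with a two-finger parallel gripper is mounted at the origin on a cart in front of the work surface, level with it; the furniture and walls round the work are solid. World frame = base frame: x ahead of the robot, y to its left, z up, the work surface at z = 0. Lengths are in m, angles in rad, forces in N, time in s.
With the tool pointing down it reaches from about 0.425 to 0.95 m from the base axis. Payload 4.7 kg.
Tool frame: the origin (TCP) lies between the finger pads; the fingertips stand 11 mm ahead of it and the grasp point (between the pads) lies 8 mm behind it; z points along the fingers, y is the direction in which the jaws open and shut (so a half turn about z gives the same grasp; the last joint's range is limited). The gripper opens to 87 mm and grips with 3 to 60 N. Pads are 19 mm wide; open, the fingers measure 117 mm over their backs; the gripper's body (75 mm by 190 mm) begins 51 mm behind the grasp point.
Start: joints at [1.076, 0.469, -0.049, 1.532, 0.024, 1.141, -0.082], TCP at [0.303, -0.603, 0.234] pointing down, gripper open.
Joint ranges: [-2.59, 2.59], [-0.33, 1.99], [-1.39, 1.29], [0.1, 2.45], [-1.04, 4.18], [0.21, 1.99], [-2.66, 2.66]. Speed limits (rad/s): [2.57, 2.57, 3.14, 3.14, 3.14, 3.14, 3.14].

INTERFACE

Orientations are given as a 3x3 rotation matrix whose columns are the frame's x, y, z axes.
In Python, from cell import * gives the robot as it stands. Calls block until the motion is done:
- goto(position, orientation): joint-space move of the TCP to a pose.
- line_to(position, vel=0.15, attitude=None, until_force=None): straight line of the TCP; attitude=None keeps the orientation; vel is the mean speed in m/s. With until_force (N) it stops when the force on the tool has changed by that much, and returns True; else False.
- movej(angles): joint-space move.
- open_gripper() and clamp(grasp_force=None): open the fingers fully, or close them until they stop; grasp_force is the grip in N (None keeps the last).
- dwell(seconds).
- inverse_kinematics(position, orientation): joint angles nearest the present ones, or None.
- get_obs(): the state.
- get_image(name): name is "side" or "top"; returns a dict with "frame" (420x560x3 uint8, red, green, blue), "mtx" (3x3 intrinsics, pixels), "position" and "orientation" of the camera in the world. Camera axes: x right, y down, z forward; pixel columns grow to the right and rows downward; lengths in m; the calibration is good to about 2 mm. A picture is of the moment at which its call begins. There is no depth.
A pose or a line that the arm cannot do raises MotionError and nothing moves.
- close_job(): hands the job in, once; it reports no verdict.
The state is a dict: "clock": time; "q": joint angles; "qvel": joint speeds; "joint_efforts": joint torques, N m; "tcp_pos": TCP position; "tool_rot": TCP orientation; "contact_force": force on the tool from outside, world axes, zero at the start; "moment": the same for the moment, N m; "opening": finger opening in m.
Only numpy, scipy, OpenCV 4.12 (cv2) and the standard library are available. Lean on these libraries where they do the work, as an engineer would, in place of code of your own. Each camera call takes 0.05 s, during which the arm holds its last target.

TASK

The wire baskets on the steel rail stand are due for washing. Move the four seasonings that stand in them over to the wooden caddy, one to a compartment, and keep them in the same order from left to right, because the cook reaches for them by place. Stand each one upright on its compartment's floor; set it down rather than dropping it, and do not knock any of them over.

Things in the scene. Friction and masses are not known exactly. Their poses are not given: they have to be found in the camera images.
- mill_center (a point): Loose: turned wooden salt mill, 165 high, foot 56 in diameter, waist 42 in diameter (64 to 87 above its base), round wooden head about 51 in diameter at its widest (109 to 156 above the base) with an 18 wide finial on top. Head and body are one rigid piece here. About 0.25 kg. This point is its centre, 82.5 mm above its base and on its upright middle axis; own z points up.
- saltbox_center (a point): Loose: white upright cardboard box with printed faces, 112 high, 45 along its own x and 63 along its own y. At the start its faces stand square to the basket within about 5 degrees (x across the row). About 0.15 kg. This point is its centre, 56 mm above its base and on its upright middle axis; own z points up.
- spice_center (a point): Loose: round glass spice jar with a dark cap, 105 high, 41 in diameter from base to cap. About 0.11 kg. This point is its centre, 52.5 mm above its base and on its upright middle axis; own z points up.
- shaker_center (a point): Loose: round brushed steel shaker with a pierced domed lid, 94 high, 53 in diameter (56 over the lid's collar, 66 to 78 above the base). About 0.17 kg. This point is its centre, 47 mm above its base and on its upright middle axis; own z points up.
- basket_mill: Clip-on wire basket in which the wooden mill stands at the start; all four baskets look alike. Fixed during the job. 80 mm square outside, 74 inside, rim 43 above the counter, floor top 10 above the counter. Origin: on the counter under the basket's middle; axes as the rail stand's.
- basket_saltbox: Clip-on wire basket in which the salt box stands at the start; all four baskets look alike. Fixed during the job. 80 mm square outside, 74 inside, rim 43 above the counter, floor top 10 above the counter. Origin: on the counter under the basket's middle; axes as the rail stand's.
- basket_spice: Clip-on wire basket in which the spice jar stands at the start; all four baskets look alike. Fixed during the job. 80 mm square outside, 74 inside, rim 43 above the counter, floor top 10 above the counter. Origin: on the counter under the basket's middle; axes as the rail stand's.
- basket_shaker: Clip-on wire basket in which the steel shaker stands at the start; all four baskets look alike. Fixed during the job. 80 mm square outside, 74 inside, rim 43 above the counter, floor top 10 above the counter. Origin: on the counter under the basket's middle; axes as the rail stand's.
- rail_stand: Steel stand with a round rail along its back (rail axis 48 above the counter, 49 behind the origin), on which the four wire baskets hang side by side in one row. Fixed. Origin: on the counter under the middle of the row; x points away from the robot, across the row; y runs along the row, to the left seen from the robot. Basket places at y = +126, +42, -42, -126 mm, x = 0; which basket hangs where changes.
- caddy: Light wooden caddy with four equal square compartments in one row, the target. Fixed. Outside 90 across, 350 long; side walls 44 high, end panels 60, dividers 6 thick and 40 high; each compartment is 78 by 78 inside, its floor 10 above the counter. Origin: on the counter under the caddy's middle; x across the row, away from the robot; y along the row, to the left seen from the robot. Compartment centres at y = +126, +42, -42, -126 mm, x = 0.
There are look-alikes about, which are no part of the job. What is shaped like the part that bears spice_center but green or orange is not meant.

How it is judged:
By the outcome, as a careful person would: the job done as asked, in the order asked, and still so for the second after the job is handed in, with the robot touching nothing.
It also fails if it takes over 125 s, if anything falls off the work surface, if the arm or the gripper's body presses on something with over 40 N, if the wrist force passes 120 N, or if a joint passes its speed limit or range.

## Working session

There is one attempt and no reset: what is moved stays moved. The work goes in short steps, each a Python script; the robot and the scene stay as the last script left them, time stands still between calls to the robot, and variables do not carry over. Pictures are saved under pics/ and viewed, and the job is handed in when it is done.

```bash
ls; mkdir -p pics
python3 - <<'E'
from cell import *
import cv2, numpy as np
for n in ("side","top"):
    d=get_image(n); cv2.imwrite(f"pics/{n}0.png",d["frame"][:,:,::-1]); np.savez(f"{n}0.npz",**d)
    print(n,d["mtx"].tolist(),np.round(d["position"],4),np.round(d["orientation"],4).tolist())
o=get_obs();print(o["clock"],o["opening"],o["tool_rot"])
E
```

```text
pics
side [[447.38352768116016, 0.0, 271.94386478164466], [0.0, 447.38352768116016, 209.8424943974275], [0.0, 0.0, 1.0]] [0.1651 1.3316 0.6936] [[-0.9757, -0.0783, 0.2046], [-0.2184, 0.4202, -0.8807], [-0.017, -0.904, -0.4271]]
top [[436.304839870499, 0.0, 282.43967273360687], [0.0, 436.304839870499, 211.07558072108918], [0.0, 0.0, 1.0]] [0.2262 0.0502 1.2518] [[0.0652, -0.9779, 0.1986], [-0.9979, -0.0627, 0.019], [-0.0061, -0.1994, -0.9799]]
0.1 0.08704388012869972 [[ 8.93454749e-01  4.49152467e-01 -8.20257061e-04]
 [ 4.49153214e-01 -8.93453422e-01  1.54047403e-03]
 [-4.09537658e-05 -1.74476493e-03 -9.99998477e-01]]
```

View pics/side0.png

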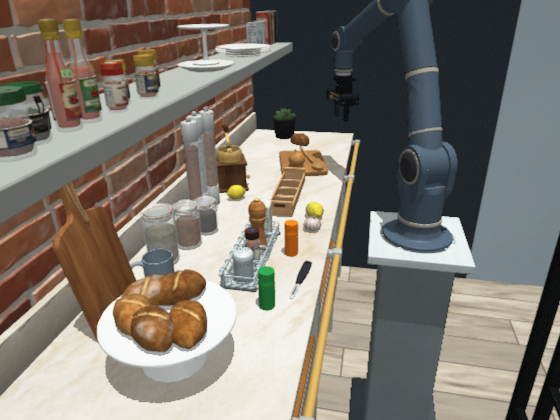

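View pics/top0.png

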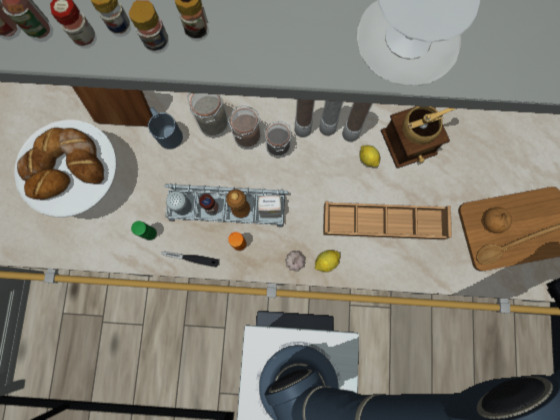

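The top view shows the stand at about (227,205). From left to right it holds the shaker (177,202), spice jar (207,202), mill (237,202) and salt box (268,203). The caddy is at (387,221). The look-alikes for the spice jar are the green jar (143,230) and the orange jar (237,240), plus the shelf and counter jars. I'll crop in close to check.

Run:
```python
import cv2
t=cv2.imread("pics/top0.png");s=cv2.imread("pics/side0.png")
cv2.imwrite("pics/c1.png",cv2.resize(t[175:255,155:295],None,fx=5.5,fy=5.5,interpolation=cv2.INTER_CUBIC))
cv2.imwrite("pics/c2.png",cv2.resize(t[190:250,310:460],None,fx=5.3,fy=5.3,interpolation=cv2.INTER_CUBIC))
cv2.imwrite("pics/c3.png",cv2.resize(s[160:310,210:350],None,fx=4,fy=4,interpolation=cv2.INTER_CUBIC))
```

```text
(no output)
```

View pics/c1.png

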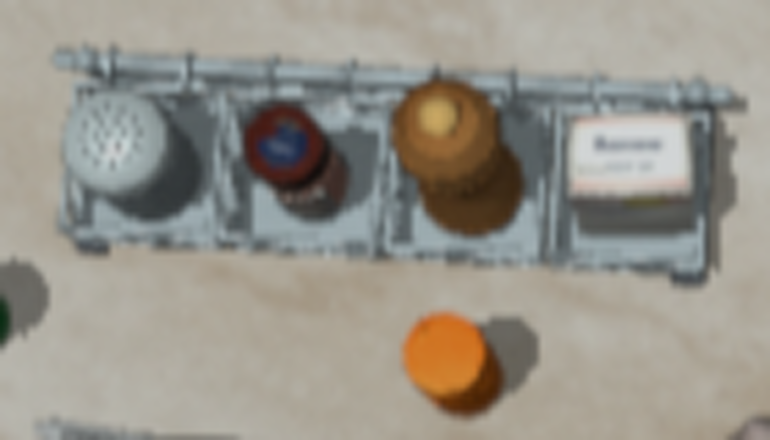

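View pics/c2.png

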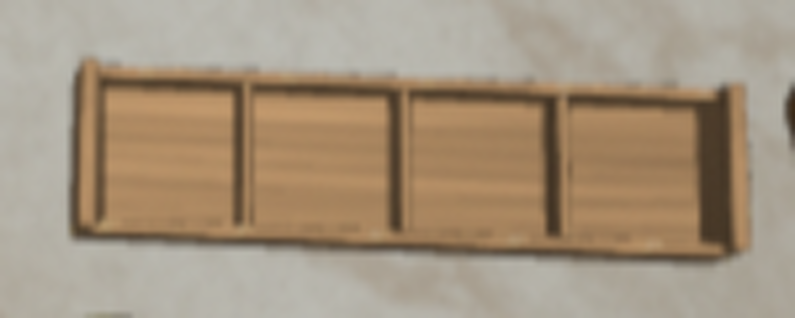

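View pics/c3.png

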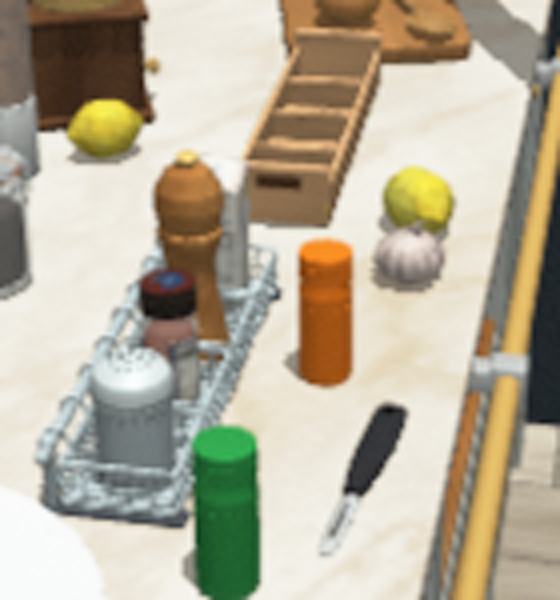

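```bash
cat > h.py <<'E'
import numpy as np, cv2
from scipy.optimize import least_squares
def load(n,k=0):
    d=np.load(f"{n}{k}.npz"); return {q:d[q] for q in d.files}
def proj(d,P):
    P=np.atleast_2d(P); R=d["orientation"]; c=(P-d["position"])@R
    return np.c_[c[:,0]/c[:,2],c[:,1]/c[:,2]]*d["mtx"][0,0]+d["mtx"][:2,2]
def unproj(d,uv,z):
    r=d["orientation"]@np.array([(uv[0]-d["mtx"][0,2])/d["mtx"][0,0],(uv[1]-d["mtx"][1,2])/d["mtx"][1,1],1])
    return d["position"]+r*(z-d["position"][2])/r[2]
def uncrop(p,s,o): return (np.array(p,float)+.5)/s-.5+np.array(o)
def place(pose,L):
    x,y,a=pose; L=np.atleast_2d(L).astype(float); c,s=np.cos(a),np.sin(a)
    return np.c_[x+c*L[:,0]-s*L[:,1],y+s*L[:,0]+c*L[:,1],L[:,2]]
def overlay(d,crop,s,lines,fn):
    x0,y0,x1,y1=crop
    im=cv2.resize(np.ascontiguousarray(d["frame"][y0:y1,x0:x1,::-1]),None,fx=s,fy=s,interpolation=cv2.INTER_CUBIC)
    for P,col in lines:
        q=(proj(d,P)-[x0,y0]+.5)*s-.5
        cv2.polylines(im,[np.round(q*8).astype(np.int32)],False,col,1,cv2.LINE_AA,3)
    cv2.imwrite(fn,im)
def rect(hx,hy,z,cx=0,cy=0): return np.array([[cx+a*hx,cy+b*hy,z] for a,b in((1,1),(1,-1),(-1,-1),(-1,1),(1,1))])
def circ(r,z): t=np.linspace(0,2*np.pi,41); return np.c_[r*np.cos(t),r*np.sin(t),t*0+z]
E
python3 - <<'E'
from h import *
t=load("top");s=load("side")
c1=lambda p:uncrop(p,5.5,(155,175)); c2=lambda p:uncrop(p,5.3,(310,190)); c3=lambda p:uncrop(p,4,(210,160))
# caddy
L=np.array([[.045,-.175,.06],[-.045,-.175,.06],[.045,.175,.06],[-.045,.175,0],[-.045,-.175,0]])
U=np.array([c2(p) for p in [(747,86),(747,248),(82,60),(75,238),(722,258)]])
f=lambda q:(proj(t,place(q,L))-U).ravel()
r=least_squares(f,[.5,-.3,0]);print("caddy",r.x,r.fun.round(1))
cad=r.x
# stand: basket outer corners at rim z .043
L=np.array([[.04,.166,.043],[-.04,.166,.043],[-.04,-.166,.043],[.04,-.166,.043]])
U=np.array([c1(p) for p in [(78,88),(62,228),(702,265),(710,112)]])
f=lambda q:(proj(t,place(q,L))-U).ravel()
r=least_squares(f,[.5,.2,0]);print("stand",r.x,r.fun.round(1)); st=r.x
np.savez("fit.npz",cad=cad,st=st)
for n,p,z in(("shaker",(113,143),.104-.004),("spice",(285,146),.115),("mill",(438,115),.175),("box",(631,154),.122)):
    w=unproj(t,c1(p),z); a=st[2]; dd=w[:2]-st[:2]; 
    print(n,w.round(4),"local",(np.cos(a)*dd[0]+np.sin(a)*dd[1]).round(4),(-np.sin(a)*dd[0]+np.cos(a)*dd[1]).round(4))
G=(0,255,0);R=(0,0,255)
lc=[(place(cad,rect(.045,.175,0)),R),(place(cad,rect(.045,.175,.044)),(255,0,0))]+[(place(cad,rect(.039,.039,.01,0,y)),G) for y in(.126,.042,-.042,-.126)]+[(place(cad,[[.045,s_*.175,.06],[-.045,s_*.175,.06]]),G) for s_ in(1,-1)]
ls=[(place(st,rect(.04,.04,.043,0,y)),G) for y in(.126,.042,-.042,-.126)]+[(place(st,[[.049,.17,.048],[.049,-.17,.048]]),R)]
overlay(t,(310,190,460,250),5.3,lc,"pics/o2.png");overlay(t,(155,175,295,255),5.5,ls,"pics/o1.png")
overlay(s,(210,160,350,310),4,lc+ls,"pics/o3.png")
E
```

```text
caddy [ 0.46629101 -0.22068496  0.02965561] [ 0.3 -1.3  1.6  0.1  0.2 -0.6 -0.8  0.7 -1.4  1.1]
stand [0.47542546 0.23712823 0.01452455] [-0.5 -1.1 -0.5  0.9  0.5 -0.1  0.5  0.1]
shaker [0.4699 0.3648 0.1   ] local -0.0037 0.1277
spice [0.4706 0.2769 0.115 ] local -0.0043 0.0398
mill [0.4768 0.1958 0.175 ] local 0.0008 -0.0413
box [0.4758 0.1083 0.122 ] local -0.0015 -0.1288
```

View pics/o1.png

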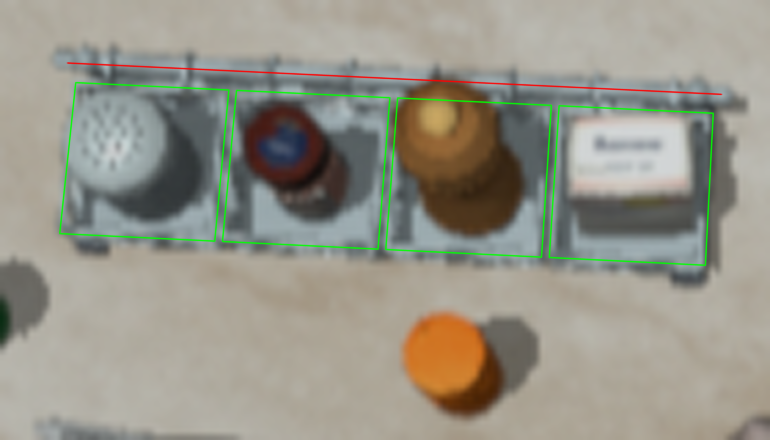

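View pics/o2.png

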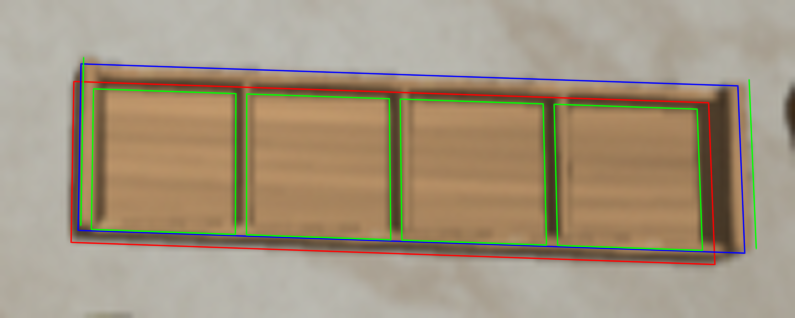

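View pics/o3.png

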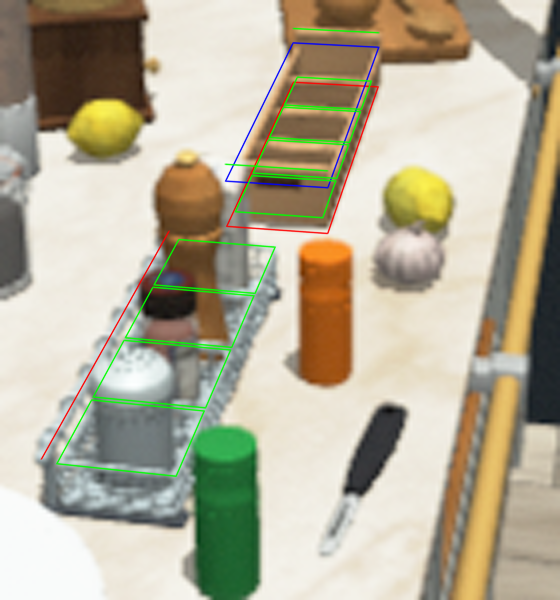

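Run:
```python
from h import *
t=load("top");s=load("side")
G=(0,255,0);R=(0,0,255);Y=(0,255,255)
ob={"shaker":(.4699,.3648),"spice":(.4706,.2769),"mill":(.4768,.1958),"box":(.4758,.1083)}
L=[]
for n,(x,y) in ob.items():
    p=(x,y,.0145)
    if n=="shaker": L+=[(place(p,circ(.028,.082)),G),(place(p,circ(.0265,.01)),R)]
    if n=="spice": L+=[(place(p,circ(.0205,.115)),G),(place(p,circ(.0205,.01)),R)]
    if n=="mill": L+=[(place(p,circ(.0255,.142)),G),(place(p,circ(.009,.175)),Y),(place(p,circ(.028,.01)),R)]
    if n=="box": L+=[(place(p,rect(.0225,.0315,.122)),G),(place(p,rect(.0225,.0315,.01)),R)]
overlay(t,(155,175,295,255),5.5,L,"pics/p1.png")
overlay(s,(210,190,300,300),5.4,L,"pics/p3.png")
for nm,uv,z in(("grinderfront",(400,165),0),("grindtopfront",(415,160),.15),("knob",(420,160),.08),("shelfedge@.5",(280,95),.5),("shelf@.7",(280,95),.7),("bottle",(305,135),0)): print(nm,unproj(t,uv,z).round(3))
# shelf edge height via side: front edge line ; sample side pts
for uv in((297,45),(150,100)): 
  for z in(.4,.5,.6): print(uv,z,unproj(s,uv,z).round(3))
```

```text
grinderfront [ 0.642 -0.267  0.   ]
grindtopfront [ 0.609 -0.268  0.15 ]
knob [ 0.634 -0.302  0.08 ]
shelfedge@.5 [0.598 0.084 0.5  ]
shelf@.7 [0.499 0.075 0.7  ]
bottle [0.719 0.021 0.   ]
(297, 45) 0.4 [ 0.718 -1.907  0.4  ]
(297, 45) 0.5 [ 0.53  -0.804  0.5  ]
(297, 45) 0.6 [0.341 0.299 0.6  ]
(150, 100) 0.4 [ 0.882 -0.022  0.4  ]
(150, 100) 0.5 [0.638 0.439 0.5  ]
(150, 100) 0.6 [0.394 0.9   0.6  ]
```

View pics/p1.png

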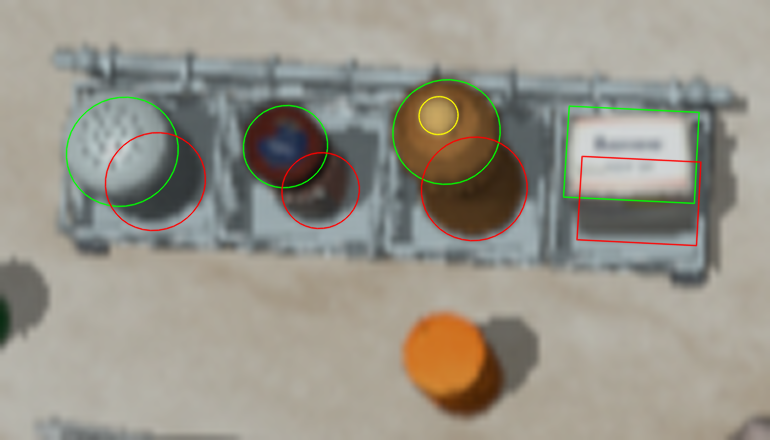

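View pics/p3.png

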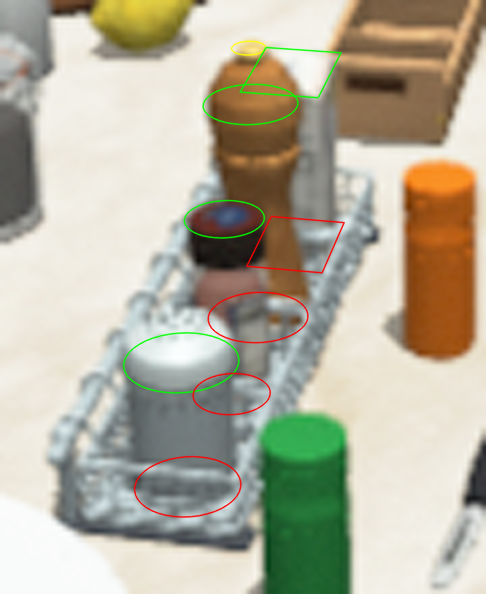

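Run:
```python
from h import *
s=load("side");f=np.load("fit.npz");cad=f["cad"]-[.001,0,0]
G=(0,255,0);R=(0,0,255)
lc=[(place(cad,rect(.045,.175,0)),R),(place(cad,rect(.045,.175,.044)),(255,0,0))]+[(place(cad,[[.045,s_*.175,.06],[-.045,s_*.175,.06]]),G) for s_ in(1,-1)]+[(place(cad,[[-.045,y,.044],[-.039,y,.04],[.039,y,.04]]),G) for y in(-.084,0,.084)]
overlay(s,(260,160,315,220),10,[],"pics/q0.png")
overlay(s,(260,160,315,220),10,lc,"pics/q1.png")
a=cv2.imread("pics/q0.png");b=cv2.imread("pics/q1.png");c=cv2.resize(np.hstack([a,b]),None,fx=.72,fy=.72);cv2.imwrite("pics/q.png",c)
```

```text
(no output)
```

View pics/q.png

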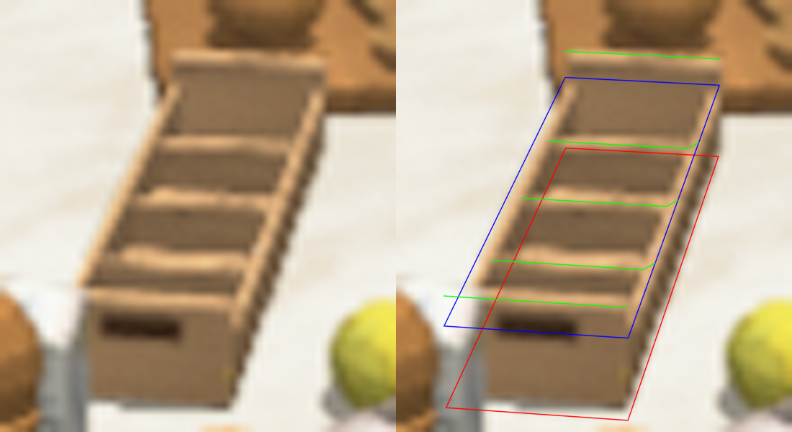

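Run:
```python
from h import *
s=load("top");f=np.load("fit.npz");cad=f["cad"]-[.001,0,0]
G=(0,255,0);R=(0,0,255)
lc=[(place(cad,rect(.045,.175,.044)),(255,0,0)),(place(cad,rect(.039,.165,.044)),(255,255,0))]+[(place(cad,rect(.045,.005,.06,0,s_*.17)),G) for s_ in(1,-1)]+[(place(cad,rect(.039,.003,.04,0,y)),G) for y in(-.084,0,.084)]
ims=[]
for x0 in(317,393):
  for l in([],lc):
    overlay(s,(x0,195,x0+66,247),6,l,"pics/tmp.png"); ims.append(cv2.imread("pics/tmp.png"))
cv2.imwrite("pics/r.png",cv2.resize(np.vstack([np.hstack(ims[:2]),np.hstack(ims[2:])]),None,fx=.96,fy=.96))
```

```text
(no output)
```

View pics/r.png

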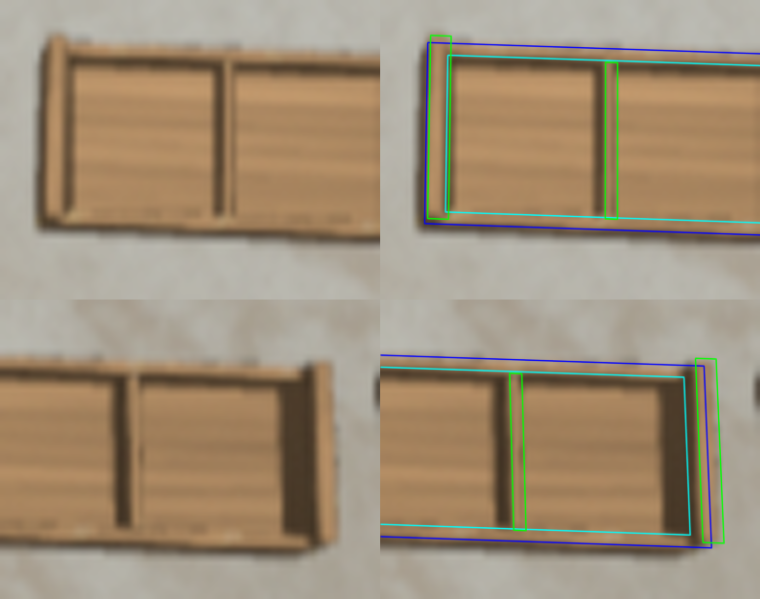

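```bash
cat > m.py <<'E'
from cell import *
from h import *
cad=(.4655,-.2203,.027)
def R(yaw,flip):
    c,s=np.cos(yaw),np.sin(yaw); y=np.array([c,s,0]); y=-y if flip else y
    z=np.array([0,0,-1.]); return np.c_[np.cross(y,z),y,z]
# name: x,y,yaw, grasp z, slot, force
ob={"box":(.4758,.1083,.06,.088,-.126,18),"mill":(.4768,.1958,.0145,.141,-.042,25),"spice":(.4706,.2769,.0145,.086,.042,20),"shaker":(.471,.3658,.0145,.082,.126,22)}
E
python3 - <<'E'
from m import *
for n,(x,y,a,g,sl,F) in ob.items():
    p=place(cad,[0,sl,0])[0]
    for fl in(0,1):
        for pos,yw in(((x,y),a),(p[:2],cad[2])):
            for z in (g-.008,g+.11):
                q=inverse_kinematics(np.array([*pos,z]),R(yw,fl)); print(n,fl,np.round(pos,3),round(z,3),None if q is None else np.round(q,2))
E
```

```text
box 0 [0.476 0.108] 0.08 [ 0.27  0.47 -0.72  2.08  0.46  0.75 -0.69]
box 0 [0.476 0.108] 0.198 [ 0.39  0.31 -0.83  1.97  0.27  0.98 -0.51]
box 0 [ 0.469 -0.346] 0.08 [ 0.81  0.52 -0.33  1.88  0.23  0.78  0.38]
box 0 [ 0.469 -0.346] 0.198 [ 0.85  0.38 -0.37  1.78  0.16  1.01  0.45]
box 1 [0.476 0.108] 0.08 [ 0.57  0.69 -1.18  2.07  0.81  0.95  2.14]
box 1 [0.476 0.108] 0.198 [ 0.62  0.43 -1.17  1.96  0.46  1.05  2.45]
box 1 [ 0.469 -0.346] 0.08 [ 0.35  0.51  0.29  1.91 -0.2   0.75 -2.37]
box 1 [ 0.469 -0.346] 0.198 [ 0.36  0.36  0.26  1.81 -0.11  0.99 -2.45]
mill 0 [0.477 0.196] 0.133 [ 0.34  0.56 -1.07  1.97  0.6   0.97 -1.01]
mill 0 [0.477 0.196] 0.251 [ 0.36  0.35 -1.03  1.84  0.33  1.13 -0.77]
mill 0 [ 0.467 -0.262] 0.133 [ 0.76  0.39 -0.41  1.95  0.2   0.84  0.27]
mill 0 [ 0.467 -0.262] 0.251 [ 0.79  0.26 -0.42  1.82  0.12  1.09  0.35]
mill 1 [0.477 0.196] 0.133 [ 0.4   0.62 -1.17  1.97  0.68  1.02  2.06]
mill 1 [0.477 0.196] 0.251 [ 0.44  0.41 -1.17  1.84  0.41  1.16  2.29]
mill 1 [ 0.467 -0.262] 0.133 [ 0.26  0.36  0.22  1.98 -0.11  0.81 -2.58]
mill 1 [ 0.467 -0.262] 0.251 [ 0.
[... 515 characters left out ...]
.65  1.11  2.13 -0.8   0.86 -2.03]
spice 1 [ 0.464 -0.178] 0.196 [-0.6   0.37  1.13  2.03 -0.41  0.98 -2.39]
shaker 0 [0.471 0.366] 0.074 [-0.05  0.75 -0.99  1.83  0.75  0.99 -1.35]
shaker 0 [0.471 0.366] 0.192 [-0.04  0.57 -0.98  1.73  0.52  1.12 -1.16]
shaker 0 [ 0.462 -0.094] 0.074 [ 0.51  0.41 -0.49  2.13  0.3   0.67 -0.15]
shaker 0 [ 0.462 -0.094] 0.192 [ 0.59  0.23 -0.55  2.02  0.15  0.93 -0.01]
shaker 1 [0.471 0.366] 0.074 [ 0.04  0.87 -1.18  1.82  0.91  1.11  1.68]
shaker 1 [0.471 0.366] 0.192 [ 0.06  0.67 -1.18  1.73  0.66  1.2   1.86]
shaker 1 [ 0.462 -0.094] 0.074 [-0.71  0.62  1.11  2.19 -0.79  0.82 -2.19]
shaker 1 [ 0.462 -0.094] 0.192 [-0.81  0.31  1.13  2.09 -0.35  0.95 -2.6 ]
```

```bash
cat >> m.py <<'E'
def st(tag):
    o=get_obs(); print(tag,"t",round(o["clock"],2),"tcp",np.round(o["tcp_pos"],4),"open",round(o["opening"],4),"F",np.round(o["contact_force"],1),flush=True)
def snap(tag):
    for n in("top","side"):
        d=get_image(n); cv2.imwrite(f"pics/{n}_{tag}.png",d["frame"][:,:,::-1]); np.savez(f"{n}{tag}.npz",**d)
def pick(n,zup=.25):
    x,y,a,g,sl,F=ob[n]
    goto(np.array([x,y,zup]),R(a,0)); st("above")
    hit=line_to(np.array([x,y,g-.008]),vel=.12,until_force=6); st(f"down hit={hit}")
    return hit
E
python3 - <<'E'
from m import *
line_to(np.array([.42,-.25,.33]),vel=.3); st("via")
h=pick("box"); snap("b1")
E
```

```text
via t 1.53 tcp [ 0.4192 -0.2512  0.3296] open 0.0871 F [-0.1 -0.3  0.1]
above t 2.92 tcp [0.4765 0.1065 0.2501] open 0.0866 F [ 0.2  0.1 -0.9]
down hit=False t 4.49 tcp [0.4763 0.1085 0.0806] open 0.0872 F [0.8 0.1 0.5]
```

Run:
```python
import cv2,numpy as np
t=cv2.imread("pics/top_b1.png")[130:270,170:350];s=cv2.imread("pics/side_b1.png")[140:300,200:350]
f=lambda a:cv2.resize(a,(400,int(400*a.shape[0]/a.shape[1])),interpolation=cv2.INTER_CUBIC)
a,b=f(t),f(s);h=max(len(a),len(b));p=lambda a:np.vstack([a,np.zeros((h-len(a),400,3),np.uint8)])
cv2.imwrite("pics/v1.png",np.hstack([p(a),p(b)]))
```

```text
(no output)
```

View pics/v1.png

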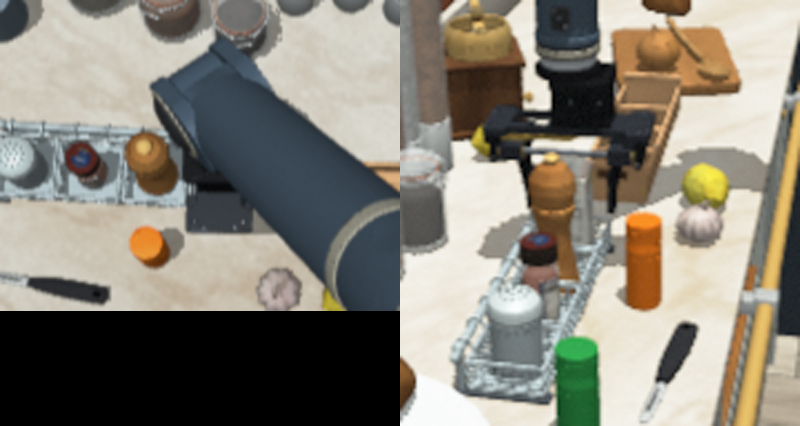

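The fingers straddle the salt box across the row, and the mill at crop pixel (552,190) in the side view is clear of the gripper body. I'll clamp and lift.

```bash
cat >> m.py <<'E'
def lift(n,dz=.10):
    x,y,a,g,sl,F=ob[n]
    clamp(F); st("clamp")
    p=get_obs()["tcp_pos"]; line_to(np.array([p[0],p[1],g-.008+dz]),vel=.12); st("lift")
def put(n,dz=.10,dy=0,dx=0,extra=0):
    x,y,a,g,sl,F=ob[n]
    p=place(cad,[0,sl,0])[0]+[dx,dy,0]; z=g-.008
    line_to(np.array([p[0],p[1],z+dz]),vel=.2,attitude=R(cad[2],0)); st("over")
def down(n,dx=0,dy=0):
    x,y,a,g,sl,F=ob[n]
    p=place(cad,[0,sl,0])[0]+[dx,dy,0]; z=g-.008
    line_to(np.array([p[0],p[1],z+.012]),vel=.12); st("near")
    hit=line_to(np.array([p[0],p[1],z-.004]),vel=.02,until_force=4); st(f"touch={hit}")
    return hit
def release(n,ztop=.25):
    open_gripper(); st("open")
    p=get_obs()["tcp_pos"]; line_to(np.array([p[0],p[1],ztop]),vel=.15); st("up")
E
python3 - <<'E'
from m import *
lift("box"); put("box"); snap("b2")
E
python3 - <<'E'
import cv2,numpy as np
t=cv2.imread("pics/top_b2.png")[150:290,280:480];s=cv2.imread("pics/side_b2.png")[100:260,220:370]
f=lambda a:cv2.resize(a,(400,int(400*a.shape[0]/a.shape[1])),interpolation=cv2.INTER_CUBIC)
a,b=f(t),f(s);h=max(len(a),len(b));p=lambda a:np.vstack([a,np.zeros((h-len(a),400,3),np.uint8)])
cv2.imwrite("pics/v2.png",np.hstack([p(a),p(b)]))
E
```

```text
clamp t 5.37 tcp [0.4757 0.1083 0.08  ] open 0.0454 F [ 0.2 -0.2  0.5]
lift t 6.35 tcp [0.4752 0.108  0.1793] open 0.045 F [ 0.8  0.  -1.8]
over t 8.78 tcp [ 0.4692 -0.3453  0.1801] open 0.0453 F [-0.3  0.4 -1.1]
```

View pics/v2.png

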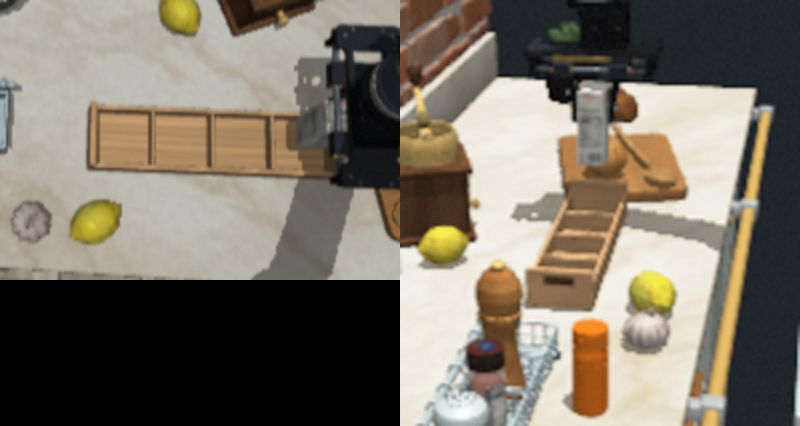

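The box hangs upright and the caddy is now fully visible in the side view. I'll re-check the caddy fit there before lowering.

Run:
```python
from h import *
s=load("side","b2");cad=(.4655,-.2203,.027)
G=(0,255,0);R=(0,0,255)
lc=[(place(cad,rect(.045,.175,0)),R),(place(cad,rect(.045,.175,.044)),(255,0,0))]+[(place(cad,[[.045,s_*.175,.06],[-.045,s_*.175,.06]]),G) for s_ in(1,-1)]+[(place(cad,[[-.045,y,.044],[-.039,y,.04],[.039,y,.04]]),G) for y in(-.084,0,.084)]
p=place(cad,[0,-.126,0])[0]
lc+=[(place((p[0],p[1],.027),rect(.0225,.0315,z)),(255,0,255)) for z in(.11,.222)]
a=[]
for l in([],lc):
    overlay(s,(262,120,317,220),6.5,l,"pics/tmp.png");a.append(cv2.imread("pics/tmp.png"))
c=np.hstack(a);cv2.imwrite("pics/q2.png",c[:600]);print(c.shape)
```

```text
(650, 716, 3)
```

View pics/q2.png

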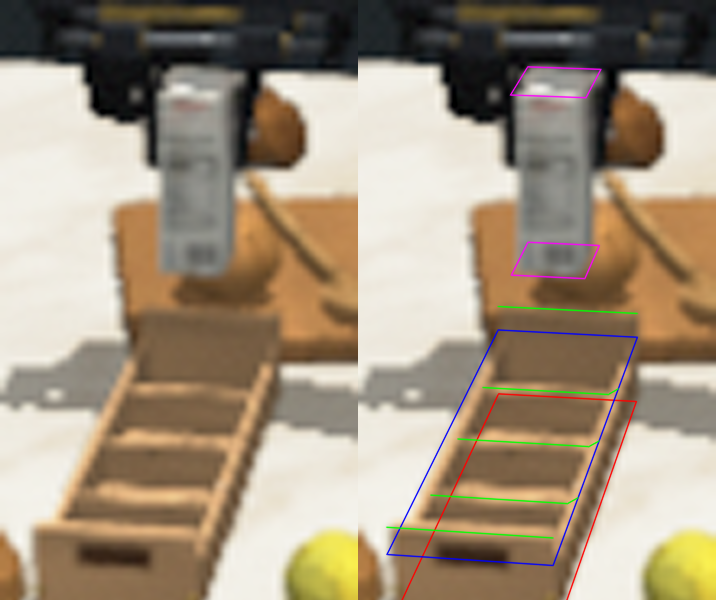

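Box and caddy both appear shifted by under 1 px relative to the overlay, and in the same direction, so their relative placement is good. Lowering.

Run:
```python
from m import *
h=down("box")
if h or True:
    p=get_obs()["tcp_pos"][2]
    print("dz",p-.080)
    if abs(p-.08)<.005: release("box"); 
    else: print("NOT RELEASED")
```

```text
near t 9.76 tcp [ 0.4695 -0.3465  0.0927] open 0.0451 F [ 1.2  0.  -1.1]
touch=True t 10.37 tcp [ 0.4687 -0.3463  0.0798] open 0.0453 F [-0.9 -1.3  3.4]
dz -0.00020952443394232911
open t 11.32 tcp [ 0.468  -0.3459  0.0792] open 0.0864 F [ 0.2 -0.1  0.3]
up t 12.62 tcp [ 0.4674 -0.3456  0.2489] open 0.0868 F [ 1.3  0.5 -0.5]
```

```bash
python3 - <<'E'
from m import *
h=pick("mill",.27)
if not h:
    lift("mill"); put("mill"); snap("m1")
E
cat > v.py <<'E'
import cv2,numpy as np,sys
k=sys.argv[1]
t=cv2.imread(f"pics/top_{k}.png")[150:290,160:480];s=cv2.imread(f"pics/side_{k}.png")[80:300,200:370]
f=lambda a:cv2.resize(a,(400,int(400*a.shape[0]/a.shape[1])),interpolation=cv2.INTER_CUBIC)
a,b=f(t),f(s);h=max(len(a),len(b));p=lambda a:np.vstack([a,np.zeros((h-len(a),400,3),np.uint8)])
cv2.imwrite(f"pics/v_{k}.png",np.hstack([p(a),p(b)]))
E
python3 v.py m1
```

```text
above t 14.57 tcp [0.4774 0.1946 0.2698] open 0.0874 F [-0.5  0.1  0.3]
down hit=False t 15.87 tcp [0.4773 0.1962 0.1337] open 0.0866 F [ 0.3 -0.6 -0.1]
clamp t 16.58 tcp [0.4766 0.1958 0.133 ] open 0.0508 F [-1.4  0.   1.2]
lift t 17.57 tcp [0.4762 0.1953 0.2322] open 0.0507 F [-0.2 -0.1 -3.5]
over t 20.01 tcp [ 0.4668 -0.2614  0.2331] open 0.0505 F [-0.2  0.5 -3.4]
```

View pics/v_m1.png

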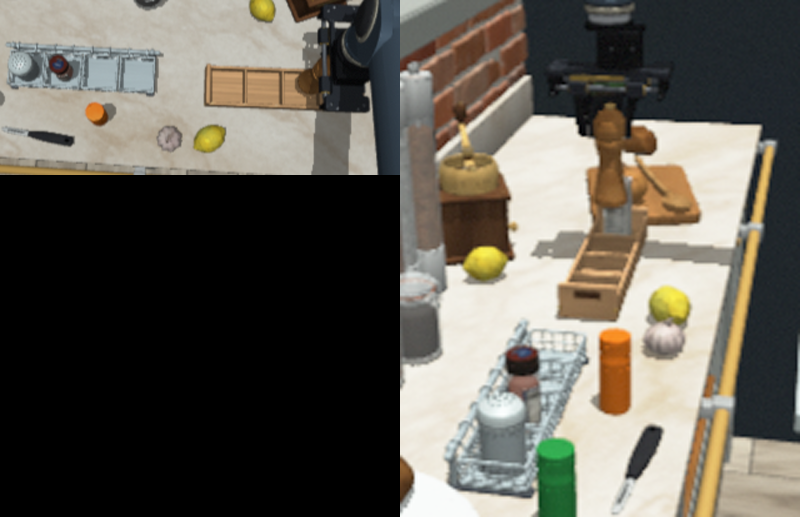

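The box stands in the far compartment and the mill hangs upright over the third from the left. Lowering it.

```bash
python3 - <<'E'
from m import *
h=down("mill")
p=get_obs()["tcp_pos"][2]
if abs(p-.133)<.005:
    release("mill",.27)
    if not pick("spice",.25):
        lift("spice"); put("spice"); snap("s1")
else: print("NOT RELEASED")
E
python3 v.py s1
```

```text
near t 20.99 tcp [ 0.4674 -0.2624  0.1457] open 0.0505 F [-0.4  0.2 -3. ]
touch=True t 21.6 tcp [ 0.4665 -0.2623  0.133 ] open 0.0505 F [-0.9  0.8  5.2]
open t 22.49 tcp [ 0.4653 -0.2621  0.1319] open 0.0867 F [-0.   1.1  0.1]
up t 23.56 tcp [ 0.4646 -0.2619  0.2691] open 0.0868 F [-0.3  0.3 -0.7]
above t 25.51 tcp [0.4714 0.2759 0.2497] open 0.087 F [-0.4 -0.6 -0.3]
down hit=False t 27.09 tcp [0.471  0.2773 0.0787] open 0.0873 F [0.  0.3 0.2]
clamp t 27.93 tcp [0.4706 0.2769 0.078 ] open 0.0403 F [-0.3 -0.9  0.6]
lift t 28.92 tcp [0.4703 0.2763 0.1772] open 0.0406 F [-0.3  0.2 -1.5]
over t 31.34 tcp [ 0.4644 -0.1775  0.1781] open 0.0405 F [-0.2  0.7 -0.2]
```

View pics/v_s1.png

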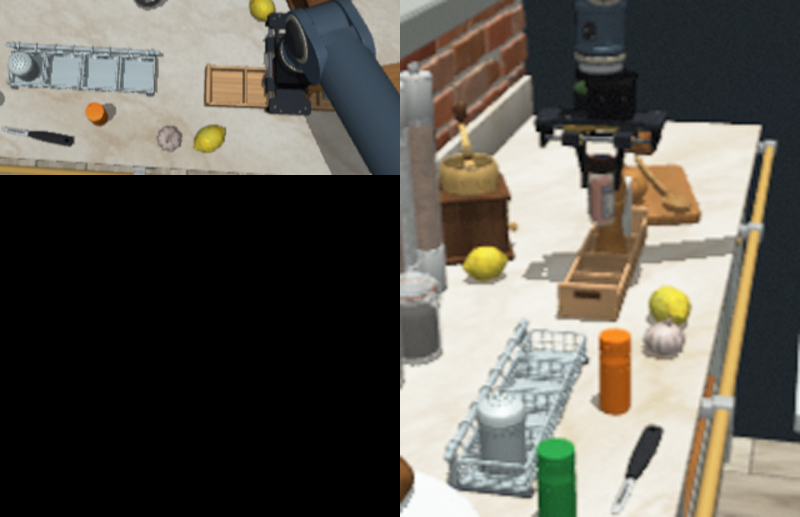

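```bash
python3 - <<'E'
from m import *
h=down("spice")
p=get_obs()["tcp_pos"][2]
if abs(p-.078)<.005:
    release("spice",.25)
    if not pick("shaker",.25):
        snap("k0"); lift("shaker"); put("shaker"); snap("k1")
else: print("NOT RELEASED")
E
python3 v.py k1;python3 v.py k0
```

```text
near t 32.33 tcp [ 0.465  -0.1782  0.0905] open 0.0403 F [ 0.1  0.2 -1.2]
touch=True t 32.93 tcp [ 0.4643 -0.1784  0.0779] open 0.0407 F [-0.  -0.7  3.8]
open t 33.95 tcp [ 0.4636 -0.1785  0.0774] open 0.0867 F [ 0.1 -0.  -0.3]
up t 35.25 tcp [ 0.463  -0.1785  0.2491] open 0.0871 F [ 0.6 -0.3 -0.5]
above t 37.22 tcp [0.472  0.3646 0.2498] open 0.0869 F [ 0.4  0.2 -0.5]
down hit=False t 38.83 tcp [0.4713 0.3662 0.0748] open 0.0869 F [-0.1 -0.1  0.5]
clamp t 39.59 tcp [0.4712 0.3658 0.074 ] open 0.0544 F [ 0.4 -0.2  0.9]
lift t 40.58 tcp [0.471  0.3652 0.1731] open 0.0545 F [-0.6  0.  -1.2]
over t 43.02 tcp [ 0.4621 -0.0935  0.1741] open 0.0554 F [ 0.2 -0.2 -2.1]
```

View pics/v_k0.png

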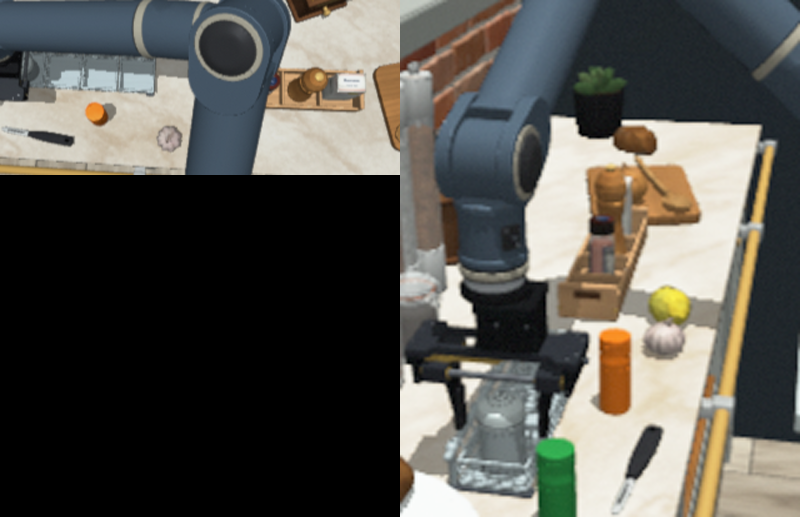

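View pics/v_k1.png

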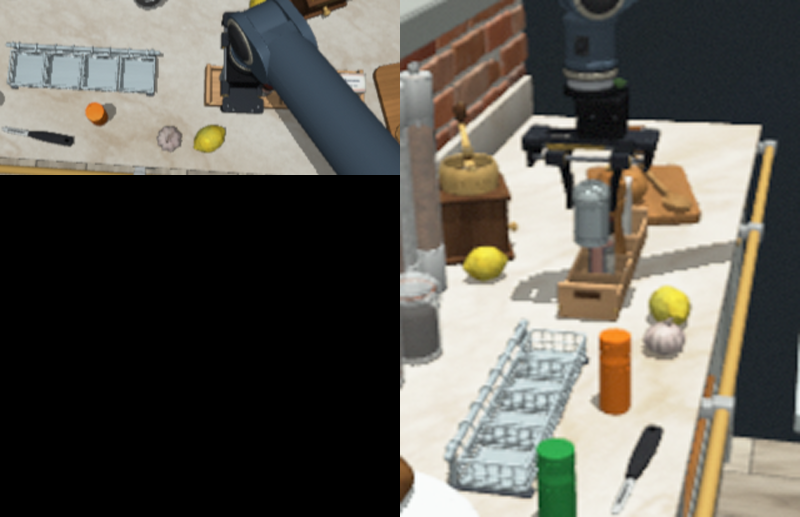

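All three in the caddy stand upright, and the shaker hangs upright over the leftmost compartment. Lowering, releasing and retreating.

```bash
python3 - <<'E'
from m import *
h=down("shaker")
p=get_obs()["tcp_pos"][2]
if abs(p-.074)<.006:
    release("shaker",.27)
    goto(np.array([.45,.30,.30]),R(0,0)); dwell(.5); st("away"); snap("f")
else: print("NOT RELEASED")
E
python3 - <<'E'
import cv2,numpy as np
t=cv2.imread("pics/top_f.png")[180:260,310:470];s=cv2.imread("pics/side_f.png")[130:240,240:350]
a=cv2.resize(t,(400,200),interpolation=cv2.INTER_CUBIC);b=cv2.resize(s,(400,400),interpolation=cv2.INTER_CUBIC)
cv2.imwrite("pics/v_f.png",np.hstack([np.vstack([a,a*0]),b]))
E
```

```text
near t 44.01 tcp [ 0.4627 -0.0941  0.0865] open 0.0551 F [-0.2 -0.4 -1.5]
touch=True t 44.62 tcp [ 0.4622 -0.0944  0.0739] open 0.0548 F [-0.2 -0.8  4.1]
open t 45.45 tcp [ 0.4612 -0.0947  0.0733] open 0.0865 F [-0.6  0.5 -0.8]
up t 46.91 tcp [ 0.4606 -0.0948  0.2692] open 0.0874 F [-0.2  0.7  0.2]
away t 48.88 tcp [0.4501 0.2998 0.3   ] open 0.0869 F [-0.2  0.9  0.4]
```

View pics/v_f.png

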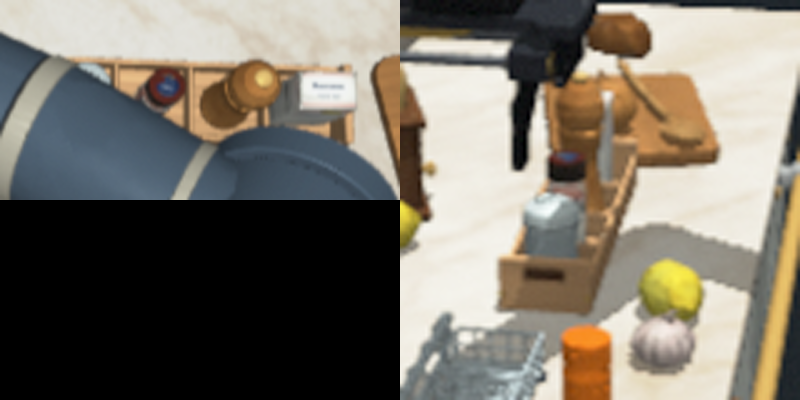

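View pics/top_f.png

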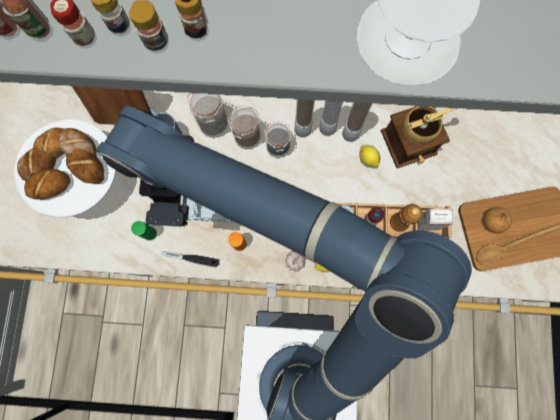

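```bash
python3 - <<'E'
from m import *
goto(np.array([.42,-.25,.36]),R(0,0)); line_to(np.array([.32,-.58,.30]),vel=.3); dwell(.3); st("away"); snap("g")
E
python3 - <<'E'
import cv2,numpy as np
t=cv2.imread("pics/top_g.png")[180:260,310:470];s=cv2.imread("pics/side_g.png")[145:225,250:330]
a=cv2.resize(t,(400,200),interpolation=cv2.INTER_CUBIC);b=cv2.resize(s,(400,400),interpolation=cv2.INTER_CUBIC)
cv2.imwrite("pics/v_g.png",np.hstack([np.vstack([a,a*0]),b]))
E
```

```text
away t 52.59 tcp [ 0.3203 -0.5795  0.3005] open 0.0871 F [ 0.2  0.6 -0.1]
```

View pics/v_g.png

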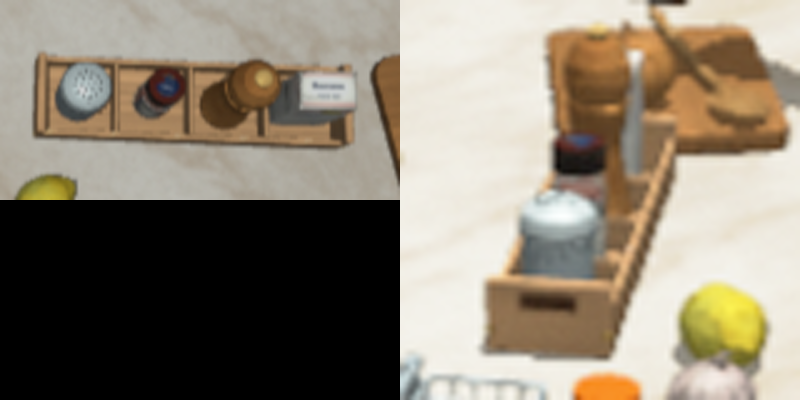

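All four stand upright, one per compartment, in the order shaker, spice jar, mill, box. Crop pixels in the top view are (84,88), (163,88), (250,85) and (325,92). The robot is clear of everything.

```bash
python3 -c "
from cell import *
close_job()"
```

```text
the job is handed in; nothing more can be done
```

All four seasonings are now in the caddy, one to a compartment. From left to right they stand as they did before: steel shaker, dark-capped spice jar, wooden mill, white salt box. I handed the job in at about 53 s on the robot clock.

- **Setting down:** I lowered each piece slowly until it touched its compartment floor, within 0.3 mm of the expected height, and only then released it. Contact readings stayed under about 6 N.
- **Last pictures:** the top and side views, taken with the arm withdrawn, show all four upright and nothing knocked over. The baskets were seen empty before the shaker was set down. The green and orange look-alike jars were not touched.
- **One disagreement:** at first the side view put the near end of the caddy up to about 2 pixels off my fit. After the salt box was lifted and stopped hiding that end, the fit agreed to within about 1 to 1.5 pixels.

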